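# Make up two gift sets in the order trays

## Robot

A 7-joint arm with a two-finger parallel gripper is mounted at the origin on the work surface. World frame = base frame: x ahead of the robot, y to its left, z up, the work surface at z = 0. Lengths are in m, angles in rad, forces in N, time in s.
With the tool pointing down it reaches from about 0.425 to 0.875 m from the base axis. Payload 8.4 kg.
Tool frame: the origin (TCP) lies midway between the tips of the shut fingers; the grasp point (between the pads) lies 19 mm behind it (arm.pinch_z is the distance from the TCP to the grasp point, in m); z points along the fingers, y is the line along which they close (so a half turn about z gives the same grasp; the last joint's range is limited). The gripper opens to 87 mm and grips with 3 to 60 N. Pads are 19 mm wide; open, the fingers measure 117 mm over their backs; the gripper's body (75 mm by 190 mm) begins 51 mm behind the grasp point.
Start: joints at [1.009, 0.333, 0.04, 1.465, -0.013, 1.343, -0.059], TCP at [0.29, -0.582, 0.223] pointing down, gripper open.
Joint ranges: [-2.58, 2.58], [-0.38, 2.09], [-1.3, 1.39], [0.25, 2.4], [-1.5, 4.64], [0.08, 2.09], [-2.65, 2.65]. Speed limits (rad/s): [2.22, 2.22, 2.79, 2.79, 3.14, 3.14, 3.14].

## Interface

Orientations are given as a 3x3 rotation matrix whose columns are the frame's x, y, z axes.
In Python, from rig import sensors, snapshot, job, arm gives the robot as it stands.
- The arm moves only by the tool send_rows, never from a script. Its argument "motion" is a list of rows, each an object of numbers: "x", "y", "z": the shift along the tool's x, y, z in units of 0.6 m (1.0 is 0.6 m); "yaw": the turn about the tool's z in units of 0.5 rad (1.0 is 0.5 rad). A call has 1 to 12 rows; each row is the pose to reach, as a shift and turn from the pose commanded when the call began, along the tool's axes at that moment; what a row does not reach only later rows make up. A row lasts 1/10 s, in which the tool goes at most 50 mm and 8.59 degrees, less where a joint would pass 70% of its speed; a pose out of reach is approached as far as the arm can. A call with a number of a shift or a turn outside -1 to 1 is refused whole. A call with a gripper value outside its range is refused whole. "hand" is the gripper command: -1 is shut, 1 is fully open, values between are in proportion, set as the call begins (left out, the last holds). The fingers move at their own pace and stop on an object; "force" is the grip in N (left out, the last holds). Time passes only in rows, so rows that repeat a pose let the fingers close. It gives the time, the measured TCP pose, the force, the opening and the grip force at its end, in the units of the state.
- sensors.read_state(): the state, without advancing time (a new reading comes with each control period).
- snapshot(name): name is "side" or "top" or "wrist"; returns a dict with "image" (400x640x3 uint8, red, green, blue), "depth" (400x640 float32, m along the optical axis (not along the pixel's ray), 0 where there is no reading), "mtx" (3x3 intrinsics, pixels), "k1" (the pictures are not rectified: a ray, as slopes to the right and down, at radius r is drawn at 1 + k1 r^2 times it, then the intrinsics apply), "R" (3x3) and "t" (3): a world point X has camera coordinates R X + t. Camera axes: x right, y down, z forward; pixel columns grow to the right and rows downward; lengths in m; the calibration is good to about 2 mm. A picture is of the moment at which its call begins.
- job.job_done(): hands the job in; it is judged then, once.
The state is a dict: "time_s": time; "joint_positions": joint angles; "qvel": joint speeds; "tau": joint torques, N m; "position": TCP position; "tool_rot": TCP orientation; "ft_force": force on the tool from outside, world axes, zero at the start; "ft_torque": the same for the moment, N m; "width": opening from 0.0 (shut) to 1.0 (fully open); "gripper_force": force on a finger pad.
Only numpy, scipy, OpenCV 4.12 (cv2) and the standard library are available. Lean on these libraries where they do the work, as an engineer would, in place of code of your own. Each camera call takes 0.05 s, during which the arm holds its last target. There are 200 camera calls.

## Task

Make up the two gift sets: the bottle and the glass jar belong in the two-compartment tray; the cardboard tube, the square tin and the low round tin in the three-compartment tray, one thing to a compartment, standing upright in the middle of it. Fill each tray from the back (the end away from the robot) to the front, tallest thing first and shortest last, so that the tall things stand behind the short ones and nothing has to be put in behind a thing already there. Set everything down rather than dropping it, and leave the roll of tape and the pen cup where they are.

Things in the scene. Friction and masses are not known exactly. Their poses are not given: they have to be found in the camera images.
- tray2: Two-compartment order tray: shallow, blue, white floor, fixed, 160 (x) x 120 mm (y). Rim and divider 15 mm high, 4 mm thick; floor 5 mm thick. Origin: centre of the underside, on the counter. +x points to its back, away from the robot (within 12 degrees). Compartments in a row, each 74 (x) x 112 mm (y) inside: back one centred at x = +39 mm, front one at x = -39 mm, both y = 0.
- tray3: Three-compartment order tray: shallow, blue, white floor, fixed, 238 (x) x 120 mm (y). Rim and dividers 15 mm high, 4 mm thick; floor 5 mm thick. Origin: centre of the underside, on the counter. +x points to its back, away from the robot (within 12 degrees). Compartments in a row, each 74 (x) x 112 mm (y) inside: back, middle, front centred at x = +78, 0, -78 mm, y = 0.
- bottle_center (a point): The bottle: brown glass with paper label, black cap and sloping shoulders, the tallest of the stock, 145 mm high, body 52 mm in diameter up to 98 mm above its base, neck and cap 29 mm; 0.2 kg, stands upright, z up. Point: on its axis, half-way up (72.5 mm above its base).
- jar_center (a point): The glass jar: clear, squat, paper label, brass-coloured screw lid, 70 mm high, 58 mm in diameter (glass up to 50 mm, lid 55 mm in diameter at the top 15 mm, a narrower neck between); 0.2 kg, stands upright, z up. Point: on its axis, half-way up (35 mm above its base).
- tube_center (a point): The cardboard tube: brown kraft cylinder with a kraft lid above a dark seam and a metal foot band, 130 mm high, 56 mm in diameter (58 mm over the top 28 mm, its lid); 0.12 kg, stands upright, z up. Point: on its axis, half-way up (65 mm above its base).
- caddy_center (a point): The square tin: bright steel tea tin with paper label, 54 x 54 mm and 90 mm high (lid, the top 18 mm, 55.5 x 55.5 mm); 0.15 kg, stands upright, z up, its x and y axes square to its sides. Point: half-way up (45 mm above its base).
- tin_center (a point): The low round tin: plain aluminium, 50 mm high, 56 mm in diameter (lid, the top 16 mm, 58 mm), paper disc on the lid; 0.1 kg, stands upright, z up. Point: on its axis, half-way up (25 mm above its base).
- tape: Bystander, to be left alone: roll of packing tape with an open core standing among the stock, axis upright, 84 mm in diameter (hole 60 mm), 48 mm high. Origin: centre of its underside.
- pencup: Bystander, to be left alone: dark metal pen cup with pens, 72 mm in diameter, cup 90 mm high, pens to 145 mm, beyond the trays. Origin: centre of its underside.
Not all that is in view belongs to the job. Leave any purple or red look-alike of the part that bears bottle_center alone.

How it is judged:
By the outcome, as a careful person would: the job done as asked, in the order asked, and still so for the second after the job is handed in, with the robot touching nothing.
It also fails if it takes over 128 s, if anything falls off the work surface, if the arm or the gripper's body presses on something with over 40 N, if the wrist force passes 120 N, or if a joint passes its speed limit or range.

## Working session

There is one attempt and no reset: what is moved stays moved. The work goes in short steps, Python scripts to look and compute and a tool call to move; the robot and the scene stay as the last step left them, time stands still between calls to the robot, and variables do not carry over. Pictures are saved under pics/ and viewed, at most 14 in all, crops included, and the job is handed in when it is done.

Besides the shell and the picture viewer there is one more tool, called by a JSON object that holds its "fn" and its "kwargs". send_rows: Moves the arm, as the interface text tells. Shifts and turns lie within -1 to 1; 1 stands for 0.6 m of shift or 0.5 rad of turn. Its arguments: {"type":"object","properties":{"motion":{"type":"array","items":{"type":"object","properties":{"x":{"type":"number","minimum":-1,"maximum":1},"y":{"type":"number","minimum":-1,"maximum":1},"z":{"type":"number","minimum":-1,"maximum":1},"yaw":{"type":"number","minimum":-1,"maximum":1}}}},"hand":{"type":"number"},"force":{"type":"number"}},"required":["motion"]}

```bash
ls; mkdir -p pics
cat > h.py <<'E'
import numpy as np, cv2
from rig import sensors, snapshot, job, arm
def pts(s):
    """world XYZ per pixel (400x640x3), nan where no depth"""
    h,w=s["depth"].shape
    u,v=np.meshgrid(np.arange(w),np.arange(h))
    x=(u-s["mtx"][0,2])/s["mtx"][0,0]; y=(v-s["mtx"][1,2])/s["mtx"][1,1]
    a,b=x.copy(),y.copy()
    for _ in range(8):
        f=1+s["k1"]*(a*a+b*b); a,b=x/f,y/f
    d=np.where(s["depth"]>0,s["depth"],np.nan)
    c=np.stack([a*d,b*d,d],-1)
    return (c-np.asarray(s["t"]))@np.asarray(s["R"])
def save(s,n): cv2.imwrite("pics/"+n,s["image"][:,:,::-1])
E
python3 - <<'E'
from h import *
st=sensors.read_state(); print({k:np.round(v,3) for k,v in st.items()}, arm.pinch_z)
for n in("top","side"):
    s=snapshot(n); save(s,n+"0.png"); np.savez(n+"0.npz",**s); print(n,s["mtx"],s["k1"],-np.array(s["R"]).T@s["t"])
E
```

```text
pics
{'time_s': np.float64(0.0), 'joint_positions': array([ 1.009,  0.334,  0.04 ,  1.466, -0.013,  1.343, -0.058]), 'qvel': array([ 0.   , -0.001, -0.002, -0.001,  0.001, -0.001, -0.002]), 'tau': array([ 0.0000e+00, -6.5634e+01,  1.3350e+00, -4.0380e+01, -6.0000e-02,
        4.5000e-02,  0.0000e+00]), 'position': array([ 0.29 , -0.581,  0.222]), 'tool_rot': array([[ 0.895,  0.446, -0.001],
       [ 0.446, -0.895,  0.001],
       [-0.   , -0.002, -1.   ]]), 'ft_force': array([-0.205, -0.293,  0.608]), 'ft_torque': array([-0.011, -0.016, -0.032]), 'gripper_force': np.float64(0.0), 'width': np.float64(0.999)} 0.0187
top [[414.65001112   0.         319.90881622]
 [  0.         414.65001112 198.91405898]
 [  0.           0.           1.        ]] -0.10855220975226877 [ 0.356756   -0.05333106  1.40548653]
side [[506.01293421   0.         331.07843409]
 [  0.         506.01293421 195.81562691]
 [  0.           0.           1.        ]] -0.1102159417483175 [0.10262581 1.11944127 0.79474307]
```

View pics/top0.png

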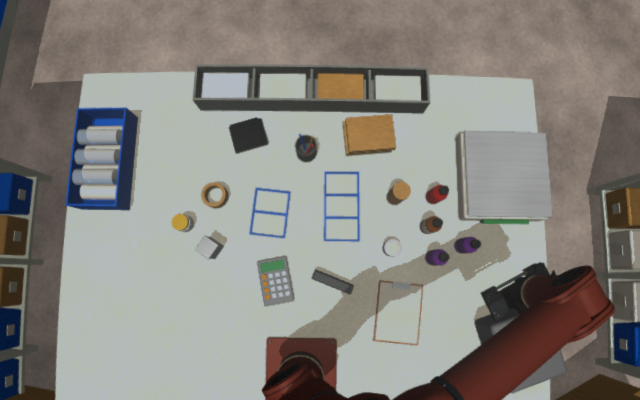

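View pics/side0.png

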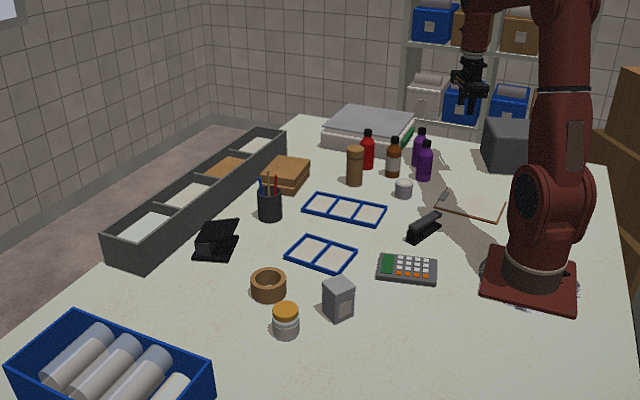

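The top view shows these candidates:
- **Bottle:** brown at (432,224), with look-alikes red at (437,193) and purple at (437,257) and (468,244).
- **Other stock:** tube (400,191), low tin (392,246), jar (182,222) and square tin (208,247).
- **Trays and bystanders:** tray2 (270,212), tray3 (341,206), tape (215,195) and pen cup (306,148).

By the description I choose the brown bottle with the black cap.

Run:
```python
from h import *
T=dict(np.load("top0.npz")); S=dict(np.load("side0.npz"))
P=pts(T);Q=pts(S)
print("counter z",np.nanmedian(P[280:300,160:200,2]),np.nanmedian(Q[330:350,400:500,2]))
allp=np.vstack([P.reshape(-1,3),Q.reshape(-1,3)])
seeds=dict(bottle=(432,224,.145),red=(437,193,.145),pur1=(437,257,.145),pur2=(468,244,.145),tube=(400,190,.13),tin=(392,246,.05),jar=(182,222,.07),caddy=(208,247,.09),tape=(215,195,.048),pencup=(306,148,.1))
for n,(u,v,h) in seeds.items():
    c=np.nanmedian(P[v-2:v+3,u-2:u+3].reshape(-1,3),0)
    o=[]
    for X in (P,Q):
        X=X.reshape(-1,3); X=X[~np.isnan(X[:,0])]
        m=(np.hypot(*(X[:,:2]-c[:2]).T)<.05)&(abs(X[:,2]-h)<.008)
        o.append(X[m])
    out=[]
    for t in o:
        if len(t)>3:
            (cx,cy),wh,a=cv2.minAreaRect((t[:,:2]*1000).astype(np.float32)); out.append(np.round([cx,cy,*wh,a,np.percentile(t[:,2],90)*1000,len(t)]).tolist())
    print(n,np.round(c,3),out)
for n,X,I in(("top",P,T["image"]),("side",Q,S["image"])):
    hsv=cv2.cvtColor(I,cv2.COLOR_RGB2HSV)
    b=(hsv[...,0]>100)&(hsv[...,0]<125)&(hsv[...,1]>140)&(hsv[...,2]>60)&(X[...,2]<.03)&(X[...,0]>.3)&(X[...,0]<.85)
    k,l,s,_=cv2.connectedComponentsWithStats(b.astype(np.uint8))
    for i in range(1,k):
        if s[i,4]>100:
            t=X[l==i]; print(n,s[i],np.round(np.nanmedian(t[:,2]),4),cv2.minAreaRect((t[:,:2]*1000).astype(np.float32)))
I=T["image"][165:275,375:495][:,:,::-1]; cv2.imwrite("pics/crop1.png",cv2.resize(I,None,fx=5,fy=5,interpolation=cv2.INTER_CUBIC))
```

```text
counter z 0.00017854360835266385 -0.00153881322975411
bottle [ 0.483 -0.407  0.122] [[488.0, -421.0, 28.0, 25.0, 87.0, 148.0, 76.0], [488.0, -416.0, 24.0, 29.0, 14.0, 143.0, 28.0]]
red [ 0.584 -0.431  0.113] [[590.0, -444.0, 23.0, 27.0, 1.0, 148.0, 63.0], [592.0, -441.0, 24.0, 33.0, 19.0, 145.0, 32.0]]
pur1 [ 0.381 -0.424  0.115] [[381.0, -439.0, 28.0, 24.0, 90.0, 149.0, 74.0], [382.0, -433.0, 32.0, 27.0, 84.0, 143.0, 34.0]]
pur2 [ 0.422 -0.526  0.114] [[421.0, -541.0, 28.0, 25.0, 88.0, 147.0, 69.0], [424.0, -536.0, 25.0, 33.0, 13.0, 143.0, 28.0]]
tube [ 0.589 -0.308  0.132] [[590.0, -312.0, 57.0, 57.0, 14.0, 134.0, 268.0], [587.0, -306.0, 56.0, 64.0, 24.0, 131.0, 133.0]]
tin [ 0.417 -0.294  0.05 ] [[416.0, -296.0, 57.0, 56.0, 90.0, 54.0, 247.0], [416.0, -292.0, 58.0, 61.0, 27.0, 51.0, 151.0]]
jar [0.484 0.393 0.069] [[485.0, 400.0, 52.0, 52.0, 0.0, 74.0, 216.0], [484.0, 407.0, 54.0, 54.0, 42.0, 70.0, 400.0]]
caddy [0.404 0.297 0.089] [[404.0, 303.0, 55.0, 55.0, 58.0, 94.0, 295.0], [403.0, 308.0, 57.0, 58.0, 58.0, 90.0, 462.0]]
tape [ 0.586  0.305 -0.   ] [[581.0, 300.0, 82.0, 79.0, 
[... 300 characters left out ...]
95), 89.99949645996094)
top [  0 173  14  39 451] -0.446 ((665.7822265625, 1484.6947021484375), (186.8196563720703, 88.7358169555664), 0.04604962840676308)
top [ 79 199  36   5 145] 0.0072 ((557.9630737304688, 725.2928466796875), (14.703506469726562, 123.34323120117188), 1.956963300704956)
side [442  85  40  41 763] -0.1209 ((424.4532470703125, -1619.7657470703125), (197.0586395263672, 205.99935913085938), 4.425889015197754)
side [301 192  86  37 659] 0.0076 ((552.42822265625, -124.55786895751953), (132.99725341796875, 239.9593505859375), 89.96366119384766)
side [284 233  73  43 692] 0.0087 ((525.6312866210938, 116.61761474609375), (126.08193969726562, 161.58721923828125), 84.05722045898438)
```

View pics/crop1.png

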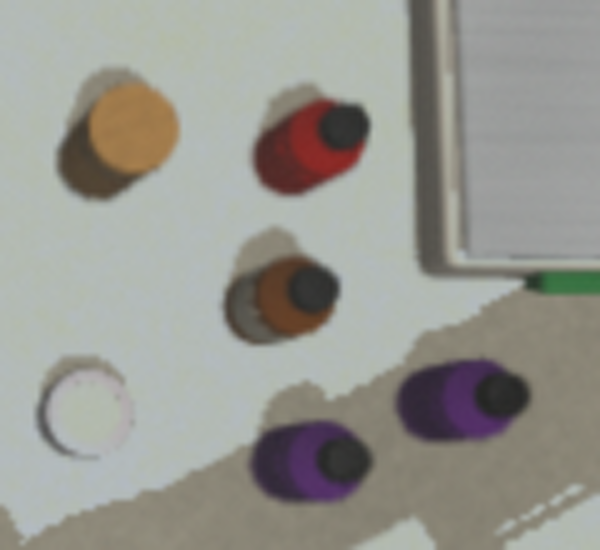

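The crop shows the brown bottle with its black cap at crop (310,290), clearly apart from the red one at (340,130) and the two purple ones, so the choice holds. Next I refine the trays and add a helper that converts a world target to tool units.

```bash
cat >> h.py <<'E'
def go(*targets):
    """targets (x,y,z of TCP, world yaw deg of tool x): print row in units from the present pose"""
    st=sensors.read_state(); R=np.array(st["tool_rot"]); p=np.array(st["position"])
    y0=np.degrees(np.arctan2(R[1,0],R[0,0]))
    for x,y,z,w in targets:
        print("row",np.round(np.r_[R.T@(np.array([x,y,z])-p)/.6, np.radians(y0-w)/.5],3))
    print("at",np.round(p,4),"yaw",round(y0,1),"F",np.round(st["ft_force"],1),"w",round(float(st["width"])*87,1),"t",st["time_s"])
E
python3 - <<'E'
from h import *
for n in("top","side"):
    T=dict(np.load(n+"0.npz"));X=pts(T);I=T["image"].astype(int)
    b=(I[...,2]-I[...,0]>35)&(abs(X[...,2])<.04)&(X[...,0]>.35)&(X[...,0]<.75)&(abs(X[...,1])<.25)
    k,l,s,_=cv2.connectedComponentsWithStats(b.astype(np.uint8),connectivity=8)
    for i in range(1,k):
        if s[i,4]>100:
            t=X[l==i]; print(n,s[i],np.nanmedian(t[:,2]),np.round(np.hstack([np.array(v).ravel() for v in cv2.minAreaRect((t[:,:2]*1000).astype(np.float32))]),1))
go((.45,-.36,.33,0))
E
```

```text
top [324 171  36  71 647] 0.009633926038865608 [ 554.6 -131.6  240.1  121.     0.6]
top [249 187  41  51 495] 0.01060338534815437 [528.6 115.  123.9 161.5  84.1]
side [301 191  87  38 860] 0.008892850828763472 [ 558.9 -125.2  133.7  254.    89.4]
side [283 233  75  43 869] 0.009217885754755666 [532.1 116.1 126.1 174.6  84.3]
row [ 0.403 -0.211 -0.18   0.926]
at [ 0.29   -0.5813  0.2217] yaw 26.5 F [0.8 0.2 0. ] w 87.0 t 0.1
```

{"fn": "send_rows", "kwargs": {"motion": [{"x":0.1,"y":-0.05,"z":-0.08,"yaw":0.25},{"x":0.2,"y":-0.1,"z":-0.15,"yaw":0.5},{"x":0.3,"y":-0.16,"z":-0.18,"yaw":0.75},{"x":0.4,"y":-0.21,"z":-0.18,"yaw":0.925},{"x":0.403,"y":-0.211,"z":-0.18,"yaw":0.926},{"x":0.403,"y":-0.211,"z":-0.18,"yaw":0.926},{"x":0.403,"y":-0.211,"z":-0.18,"yaw":0.926},{"x":0.403,"y":-0.211,"z":-0.18,"yaw":0.926},{"x":0.403,"y":-0.211,"z":-0.18,"yaw":0.926}]}}

```text
time_s: 1.0
position: [0.4491, -0.3614, 0.33]
tool_rot: [[1.0, -0.002, -0.001], [-0.002, -1.0, 0.0], [-0.001, -0.0, -1.0]]
ft_force: [-1.0, 0.2, -0.1]
width: 1.001
gripper_force: 0.0
```

Run:
```python
from h import *
s=snapshot("wrist"); save(s,"w1.png"); np.savez("w1.npz",**s)
R=np.array(s["R"]); print(-R.T@s["t"],R[2]); go((.488,-.418,.25,0))
```

```text
[ 0.5260209  -0.36144572  0.49132175] [-0.27702686  0.00137539 -0.96086119]
row [ 0.066  0.094  0.133 -0.005]
at [ 0.4488 -0.3617  0.33  ] yaw -0.1 F [-0.5 -0.5  0.1] w 86.8 t 1.05
```

View pics/w1.png

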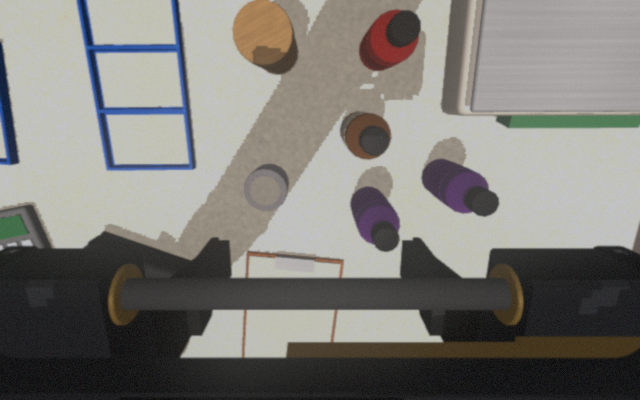

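The wrist view shows the brown bottle cap at (374,140), tube top at (264,32), low tin at (266,188), and tray3 at the left around (140,110). I measure these points here and compare them with the fixed cameras.

```bash
cat >> h.py <<'E'
def obj(P,c,h,r=.045,tol=.008):
    X=P.reshape(-1,3); X=X[~np.isnan(X[:,0])]
    t=X[(np.hypot(*(X[:,:2]-np.array(c)).T)<r)&(abs(X[:,2]-h)<tol)]
    (a,b),wh,an=cv2.minAreaRect((t[:,:2]*1000).astype(np.float32))
    return np.round([a,b,*wh,an,np.median(t[:,2])*1000,len(t)],1)
def trays(s):
    X=pts(s);I=s["image"].astype(int)
    b=(I[...,2]-I[...,0]>35)&(abs(X[...,2])<.03)&(X[...,0]>.35)&(X[...,0]<.75)&(abs(X[...,1])<.25)
    k,l,S,_=cv2.connectedComponentsWithStats(b.astype(np.uint8),connectivity=8)
    for i in range(1,k):
        if S[i,4]>200:
            t=X[l==i]; print(S[i],np.nanmedian(t[:,2]),np.round(np.hstack([np.array(v).ravel() for v in cv2.minAreaRect((t[:,:2]*1000).astype(np.float32))]),1))
E
python3 - <<'E'
from h import *
s=dict(np.load("w1.npz"));P=pts(s)
for n,c,h in(("bottle",(.488,-.418),.145),("red",(.591,-.442),.145),("tube",(.589,-.309),.13),("tin",(.416,-.294),.05)): print(n,obj(P,c,h))
# bottle profile: radius vs z from all views
for z in range(95,150,5):
    X=P.reshape(-1,3); X=X[np.hypot(X[:,0]-.488,X[:,1]+.419)<.04]; t=X[abs(X[:,2]-z/1000)<.0025]; print(z,len(t),np.round(np.ptp(t[:,1])*1000) if len(t) else 0,end="; ")
print(np.nanmedian(P[200:220,60:80,2])); trays(s)
E
```

```text
bottle [ 489.4 -420.3   28.4   27.5   46.3  144.   658. ]
red [ 591.9 -443.    28.4   27.6   83.6  144.   875. ]
tube [ 590.1 -310.5   56.6   57.    88.3  129.3 3112. ]
tin [ 416.1 -294.9   56.7   56.6   88.6   49.5 1462. ]
95 67 50.0; 100 277 49.0; 105 267 44.0; 110 213 38.0; 115 110 25.0; 120 2 4.0; 125 14 15.0; 130 17 21.0; 135 22 16.0; 140 37 28.0; 145 620 28.0; -0.0003050451629799989
[  77    0  116  171 3946] 0.012845727208415154 [ 5.416e+02 -1.234e+02  2.169e+02  1.310e+02  3.000e-01]
[  0  44  14 121 819] 0.009810125301481626 [517.   57.8  27.6 164.   74.5]
```

{"fn": "send_rows", "kwargs": {"motion": [{"x":0.034,"y":0.05,"z":0.05},{"x":0.068,"y":0.098,"z":0.1},{"x":0.068,"y":0.098,"z":0.17},{"x":0.068,"y":0.098,"z":0.24},{"x":0.068,"y":0.098,"z":0.3},{"x":0.068,"y":0.098,"z":0.34},{"x":0.068,"y":0.098,"z":0.357},{"x":0.068,"y":0.098,"z":0.357},{"x":0.068,"y":0.098,"z":0.357},{"x":0.068,"y":0.098,"z":0.357}], "hand": 0.3, "force": 15}}

```text
$.motion[0]: bad value
```

Run:
```python
from h import *
s=snapshot("wrist"); save(s,"w2.png"); go((.4894,-.4203,.116,0))
```

```text
row [ 0.068  0.098  0.357 -0.006]
at [ 0.4489 -0.3617  0.33  ] yaw -0.2 F [-0.3  0.2 -0.4] w 86.9 t 1.1
```

View pics/w2.png

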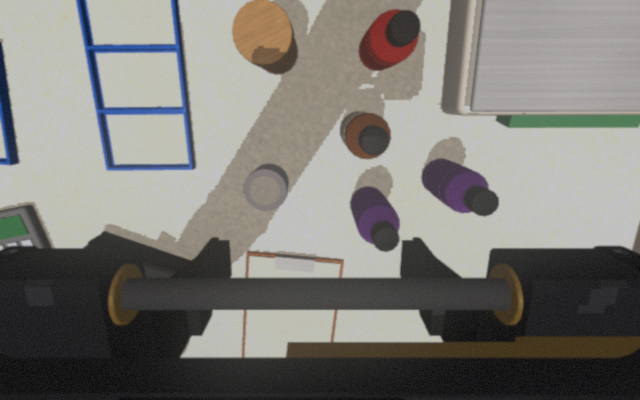

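The move was refused, because each row needs all four fields, and the picture is unchanged from the last one. I resend with yaw included.

{"fn": "send_rows", "kwargs": {"motion": [{"x":0.034,"y":0.05,"z":0.05,"yaw":0},{"x":0.068,"y":0.098,"z":0.1,"yaw":0},{"x":0.068,"y":0.098,"z":0.17,"yaw":0},{"x":0.068,"y":0.098,"z":0.24,"yaw":0},{"x":0.068,"y":0.098,"z":0.3,"yaw":0},{"x":0.068,"y":0.098,"z":0.34,"yaw":0},{"x":0.068,"y":0.098,"z":0.357,"yaw":0},{"x":0.068,"y":0.098,"z":0.357,"yaw":0},{"x":0.068,"y":0.098,"z":0.357,"yaw":0},{"x":0.068,"y":0.098,"z":0.357,"yaw":0}], "hand": 0.3, "force": 15}}

```text
time_s: 2.1
position: [0.4916, -0.42, 0.1183]
tool_rot: [[1.0, -0.001, 0.002], [-0.001, -1.0, -0.002], [0.002, 0.002, -1.0]]
ft_force: [0.7, 0.6, 0.8]
width: 0.647
gripper_force: 0.0
```

Run:
```python
from h import *
s=snapshot("wrist"); save(s,"w3.png"); go((.4894,-.4203,.116,0))
```

```text
row [-0.004  0.001  0.004 -0.001]
at [ 0.4915 -0.4199  0.1182] yaw -0.0 F [0.1 0.2 1.3] w 56.7 t 2.15
```

View pics/w3.png

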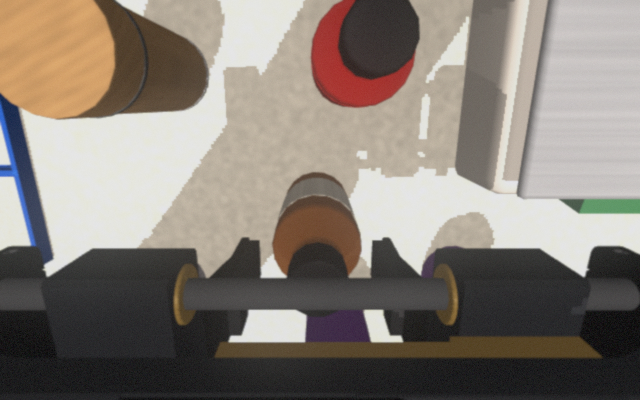

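The brown bottle's cap at (318,270) is centred between the fingers. I close and lift.

{"fn": "send_rows", "kwargs": {"motion": [{"x":0,"y":0,"z":0,"yaw":0},{"x":0,"y":0,"z":0,"yaw":0},{"x":0,"y":0,"z":0,"yaw":0},{"x":0,"y":0,"z":0,"yaw":0},{"x":0,"y":0,"z":0,"yaw":0},{"x":0,"y":0,"z":0,"yaw":0},{"x":0,"y":0,"z":-0.02,"yaw":0},{"x":0,"y":0,"z":-0.06,"yaw":0},{"x":0,"y":0,"z":-0.12,"yaw":0},{"x":0,"y":0,"z":-0.2,"yaw":0},{"x":0,"y":0,"z":-0.26,"yaw":0},{"x":0,"y":0,"z":-0.29,"yaw":0}], "hand": -1, "force": 20}}

```text
time_s: 3.35
position: [0.4915, -0.4196, 0.2954]
tool_rot: [[1.0, -0.0, 0.004], [-0.0, -1.0, -0.003], [0.004, 0.003, -1.0]]
ft_force: [1.3, -0.7, -1.8]
width: 0.321
gripper_force: 20.0
```

Run:
```python
from h import *
go((.567,.112,.29,-6)); trays(dict(np.load("top0.npz")))
```

```text
row [ 0.126 -0.886  0.007  0.209]
at [ 0.4915 -0.4196  0.2954] yaw -0.0 F [ 1.3 -0.7 -1.8] w 27.9 t 3.35
[324 171  36  71 647] 0.009633926038865608 [ 554.6 -131.6  240.1  121.     0.6]
[249 187  41  51 495] 0.01060338534815437 [528.6 115.  123.9 161.5  84.1]
```

{"fn": "send_rows", "kwargs": {"motion": [{"x":0,"y":-0.05,"z":-0.02,"yaw":0},{"x":0,"y":-0.12,"z":-0.04,"yaw":0},{"x":0,"y":-0.2,"z":-0.06,"yaw":0},{"x":0,"y":-0.28,"z":-0.06,"yaw":0},{"x":0,"y":-0.36,"z":-0.06,"yaw":0},{"x":0,"y":-0.44,"z":-0.06,"yaw":0},{"x":0,"y":-0.52,"z":-0.06,"yaw":0},{"x":0,"y":-0.59,"z":-0.06,"yaw":0},{"x":0,"y":-0.65,"z":-0.06,"yaw":0},{"x":0,"y":-0.69,"z":-0.06,"yaw":0},{"x":0,"y":-0.7,"z":-0.06,"yaw":0},{"x":0,"y":-0.7,"z":-0.06,"yaw":0}]}}

```text
time_s: 4.55
position: [0.4907, 0.0015, 0.3269]
tool_rot: [[1.0, 0.002, 0.0], [0.002, -1.0, -0.0], [0.0, 0.0, -1.0]]
ft_force: [-0.3, -0.5, -2.3]
width: 0.33
gripper_force: 20.0
```

Run:
```python
from h import *
go((.567,.112,.29,-6))
s=snapshot("wrist"); save(s,"w4.png"); np.savez("w4.npz",**s); trays(s)
go((.567,.112,.29,-6))
```

```text
row [ 0.127 -0.184  0.062  0.213]
at [0.4907 0.0015 0.3269] yaw 0.1 F [-0.3 -0.5 -2.3] w 28.7 t 4.55
[ 365   13  105  187 4432] 0.012597691782340081 [ 5.574e+02 -1.313e+02  2.418e+02  1.271e+02  3.000e-01]
[ 187   65   93  130 3045] 0.01285989905639332 [527.4 116.4 122.4 165.9  84.5]
row [ 0.127 -0.187  0.061  0.209]
at [4.908e-01 1.000e-04 3.267e-01] yaw -0.0 F [-0.2 -0.4 -2.1] w 28.4 t 4.6
```

View pics/w4.png

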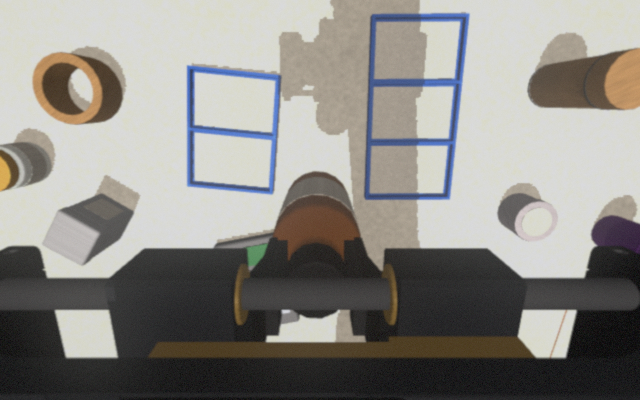

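The wrist view shows tray2 with corners at about (190,66), (280,75), (272,192), (188,184), and tray3 from (372,14) to (450,198). I intersect the outer corner rays with the rim plane.

Run:
```python
from h import *
from scipy.optimize import least_squares
for f in("w4","top0"):
    s=dict(np.load(f+".npz")); X=pts(s);I=s["image"].astype(int);C=-s["R"].T@s["t"]
    Z=C+(X-C)*((.015-C[2])/(X[...,2]-C[2]))[...,None]   # ray at rim height
    b=(I[...,2]-I[...,0]>35)&(abs(X[...,2])<.03)&(X[...,0]>.35)&(X[...,0]<.75)&(abs(X[...,1])<.25)
    k,l,S,_=cv2.connectedComponentsWithStats(b.astype(np.uint8))
    for i in range(1,k):
        if S[i,4]<200: continue
        t=Z[l==i][:,:2]*1000
        n3=np.nanmean(t[:,1])<0; L=238 if n3 else 160
        d=([-117,-39,39,117] if n3 else [-78,0,78])
        def r(p):
            a=np.radians(p[2]);q=t-p[:2];x=q@[np.cos(a),np.sin(a)];y=q@[-np.sin(a),np.cos(a)]
            return np.minimum(np.min([abs(x-e) for e in d],0),abs(abs(y)-58))
        o=least_squares(r,[*t.mean(0),0 if n3 else -6],loss="soft_l1",f_scale=2)
        p=o.x;a=np.radians(p[2]);print(f,"tray3" if n3 else "tray2",np.round(p,1),"rms",np.sqrt(np.mean(r(p)**2)).round(1),[np.round([p[0]+e*np.cos(a),p[1]+e*np.sin(a)],1).tolist() for e in((78,0,-78) if n3 else(39,-39))])
P=pts(dict(np.load("w4.npz")))
for n,c,h in(("jar",(.485,.403),.07),("caddy",(.404,.305),.09),("tape",(.58,.303),.048),("tin",(.416,-.295),.05)): print(n,obj(P,c,h))
```

```text
w4 tray3 [ 5.554e+02 -1.262e+02  2.000e-01] rms 3.2 [[633.4, -125.9], [555.4, -126.2], [477.4, -126.5]]
w4 tray2 [529.2 113.9  -5.6] rms 3.2 [[568.1, 110.1], [490.4, 117.7]]
top0 tray3 [ 5.533e+02 -1.295e+02  4.000e-01] rms 2.9 [[631.3, -129.0], [553.3, -129.5], [475.3, -130.0]]
top0 tray2 [527.1 112.6  -5.5] rms 3.0 [[566.0, 108.9], [488.3, 116.4]]
jar [484.2 384.3  16.6  47.7  82.5  68.8 430. ]
caddy [ 406.2  304.8   56.4   57.4   57.3   89.3 2044. ]
tape [ 583.2  302.6   82.7   84.9    8.8   47.2 2318. ]
tin [ 416.6 -293.5   56.5   58.     2.    49.1 1463. ]
```

{"fn": "send_rows", "kwargs": {"motion": [{"x":0.05,"y":-0.06,"z":0,"yaw":0.1},{"x":0.1,"y":-0.13,"z":0,"yaw":0.195},{"x":0.132,"y":-0.183,"z":0.03,"yaw":0.195},{"x":0.132,"y":-0.183,"z":0.1,"yaw":0.195},{"x":0.132,"y":-0.183,"z":0.17,"yaw":0.195},{"x":0.132,"y":-0.183,"z":0.22,"yaw":0.195},{"x":0.132,"y":-0.183,"z":0.25,"yaw":0.195},{"x":0.132,"y":-0.183,"z":0.27,"yaw":0.195},{"x":0.132,"y":-0.183,"z":0.29,"yaw":0.195},{"x":0.132,"y":-0.183,"z":0.3,"yaw":0.195},{"x":0.132,"y":-0.183,"z":0.3,"yaw":0.195},{"x":0.132,"y":-0.183,"z":0.3,"yaw":0.195}]}}

```text
time_s: 5.8
position: [0.5706, 0.1106, 0.1471]
tool_rot: [[0.995, -0.098, 0.001], [-0.098, -0.995, 0.0], [0.001, -0.0, -1.0]]
ft_force: [-0.1, -0.6, -2.1]
width: 0.327
gripper_force: 20.0
```

Run:
```python
from h import *
go((.570,.110,.1235,-5.6))
```

```text
row [-0.001  0.001  0.039 -0.   ]
at [0.5706 0.1106 0.1471] yaw -5.6 F [-0.1 -0.6 -2.1] w 28.4 t 5.8
```

{"fn": "send_rows", "kwargs": {"motion": [{"x":0,"y":0,"z":0.015,"yaw":0},{"x":0,"y":0,"z":0.028,"yaw":0},{"x":0,"y":0,"z":0.034,"yaw":0},{"x":0,"y":0,"z":0.037,"yaw":0},{"x":0,"y":0,"z":0.038,"yaw":0},{"x":0,"y":0,"z":0.038,"yaw":0},{"x":0,"y":0,"z":0.038,"yaw":0}]}}

```text
time_s: 6.5
position: [0.5703, 0.1107, 0.1238]
tool_rot: [[0.995, -0.098, 0.0], [-0.098, -0.995, 0.0], [0.0, -0.0, -1.0]]
ft_force: [-0.3, -0.8, -1.8]
width: 0.326
gripper_force: 20.0
```

{"fn": "send_rows", "kwargs": {"motion": [{"x":0,"y":0,"z":0.001,"yaw":0},{"x":0,"y":0,"z":0.0015,"yaw":0},{"x":0,"y":0,"z":0.002,"yaw":0},{"x":0,"y":0,"z":0.0025,"yaw":0},{"x":0,"y":0,"z":0.0025,"yaw":0},{"x":0,"y":0,"z":0.0025,"yaw":0}]}}

```text
time_s: 7.1
position: [0.5702, 0.1106, 0.1221]
tool_rot: [[0.995, -0.098, 0.0], [-0.098, -0.995, 0.0], [0.0, -0.0, -1.0]]
ft_force: [0.1, -0.0, -1.7]
width: 0.327
gripper_force: 20.0
```

{"fn": "send_rows", "kwargs": {"motion": [{"x":0,"y":0,"z":0.001,"yaw":0},{"x":0,"y":0,"z":0.002,"yaw":0},{"x":0,"y":0,"z":0.003,"yaw":0},{"x":0,"y":0,"z":0.003,"yaw":0},{"x":0,"y":0,"z":0.003,"yaw":0}]}}

```text
time_s: 7.6
position: [0.571, 0.1108, 0.1217]
tool_rot: [[0.995, -0.098, 0.002], [-0.098, -0.995, 0.0], [0.002, -0.0, -1.0]]
ft_force: [-1.2, -1.5, 8.2]
width: 0.324
gripper_force: 20.1
```

Run:
```python
from h import *
P=pts(snapshot("side"))
m=(np.hypot(P[...,0]-.565,P[...,1]-.112)<.06)&(P[...,2]>.03)
v,u=np.where(m); s=snapshot("side"); c=s["image"][130:280,240:400]
cv2.imwrite("pics/s1.png",cv2.resize(c,None,fx=4,fy=4)[:,:,::-1])
go((.57,.11,.3,-5.6))
```

```text
row [-0.001  0.001 -0.297 -0.   ]
at [0.571  0.1107 0.1217] yaw -5.6 F [-1.7 -0.1  8.2] w 28.8 t 7.7
```

View pics/s1.png

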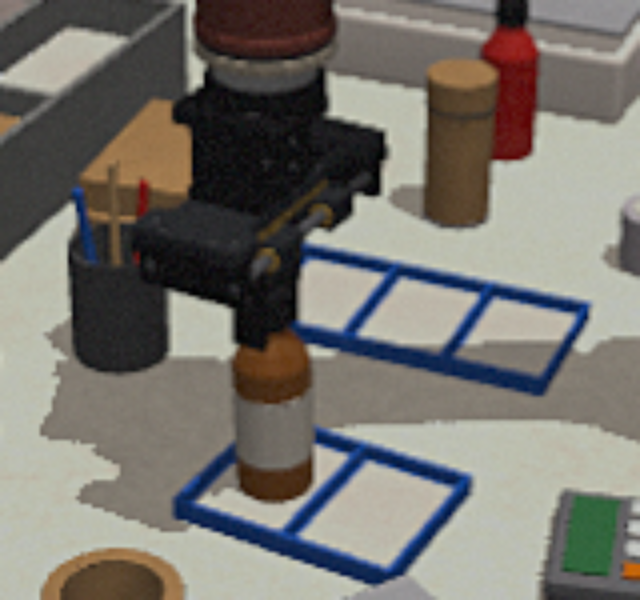

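The bottle stands upright in the back compartment with base contact felt (crop (275,490)). I release and rise.

{"fn": "send_rows", "kwargs": {"motion": [{"x":0,"y":0,"z":-0.002,"yaw":0},{"x":0,"y":0,"z":-0.002,"yaw":0},{"x":0,"y":0,"z":-0.002,"yaw":0},{"x":0,"y":0,"z":-0.002,"yaw":0},{"x":0,"y":0,"z":-0.002,"yaw":0},{"x":0,"y":0,"z":-0.02,"yaw":0},{"x":0,"y":0,"z":-0.08,"yaw":0},{"x":0,"y":0,"z":-0.16,"yaw":0},{"x":0,"y":0,"z":-0.23,"yaw":0},{"x":0,"y":0,"z":-0.25,"yaw":0},{"x":0,"y":0,"z":-0.25,"yaw":0}], "hand": 0.4}}

```text
time_s: 8.8
position: [0.5711, 0.111, 0.2731]
tool_rot: [[0.995, -0.098, 0.004], [-0.098, -0.995, 0.001], [0.004, -0.001, -1.0]]
ft_force: [-0.4, -0.3, -0.5]
width: 0.702
gripper_force: 0.0
```

Run:
```python
from h import *
P=pts(snapshot("top")); print(obj(P,(.566,.11),.15,.045,.008))
P=pts(snapshot("side")); print(obj(P,(.566,.112),.15,.045,.008))
go((.590,-.3105,.25,0))
```

```text
[ 0.  0.  0.  0.  0. nan  0.]
[563.4 113.7  26.4  27.7  68.7 148.2  72. ]
row [ 0.102  0.695  0.032 -0.196]
at [0.5697 0.1104 0.2693] yaw -5.6 F [-1.1  0.3 -0.1] w 60.9 t 8.9
  return _methods._mean(a, axis=axis, dtype=dtype,
  ret = ret.dtype.type(ret / rcount)
```

{"fn": "send_rows", "kwargs": {"motion": [{"x":0.012,"y":0.08,"z":0,"yaw":-0.1},{"x":0.024,"y":0.16,"z":0,"yaw":-0.196},{"x":0.036,"y":0.24,"z":0,"yaw":-0.196},{"x":0.048,"y":0.32,"z":0,"yaw":-0.196},{"x":0.06,"y":0.4,"z":0,"yaw":-0.196},{"x":0.072,"y":0.48,"z":0,"yaw":-0.196},{"x":0.084,"y":0.56,"z":0,"yaw":-0.196},{"x":0.096,"y":0.63,"z":0,"yaw":-0.196},{"x":0.102,"y":0.68,"z":0,"yaw":-0.196},{"x":0.102,"y":0.695,"z":0.03,"yaw":-0.196},{"x":0.102,"y":0.695,"z":0.03,"yaw":-0.196},{"x":0.102,"y":0.695,"z":0.03,"yaw":-0.196}], "hand": 1}}

```text
time_s: 10.1
position: [0.5898, -0.3092, 0.2505]
tool_rot: [[1.0, 0.001, -0.003], [0.001, -1.0, 0.002], [-0.003, -0.002, -1.0]]
ft_force: [0.3, 0.2, -0.3]
width: 1.001
gripper_force: 0.0
```

Run:
```python
from h import *
go((.590,-.3105,.096,0))
```

```text
row [0.001 0.003 0.257 0.002]
at [ 0.5898 -0.3092  0.2505] yaw 0.1 F [ 0.3  0.2 -0.3] w 87.1 t 10.1
```

{"fn": "send_rows", "kwargs": {"motion": [{"x":0.001,"y":0.003,"z":0.07,"yaw":0},{"x":0.001,"y":0.003,"z":0.14,"yaw":0},{"x":0.001,"y":0.003,"z":0.2,"yaw":0},{"x":0.001,"y":0.003,"z":0.24,"yaw":0},{"x":0.001,"y":0.003,"z":0.255,"yaw":0},{"x":0.001,"y":0.003,"z":0.257,"yaw":0},{"x":0.001,"y":0.003,"z":0.257,"yaw":0}]}}

```text
time_s: 10.8
position: [0.592, -0.3118, 0.0996]
tool_rot: [[1.0, 0.001, 0.002], [0.001, -1.0, -0.001], [0.002, 0.001, -1.0]]
ft_force: [0.9, 0.7, 0.5]
width: 0.999
gripper_force: 0.0
```

{"fn": "send_rows", "kwargs": {"motion": [{"x":0,"y":0,"z":0,"yaw":0},{"x":0,"y":0,"z":0,"yaw":0},{"x":0,"y":0,"z":0,"yaw":0},{"x":0,"y":0,"z":0,"yaw":0},{"x":0,"y":0,"z":0,"yaw":0},{"x":0,"y":0,"z":0,"yaw":0}], "hand": -1, "force": 15}}

```text
time_s: 11.4
position: [0.5911, -0.3121, 0.0983]
tool_rot: [[1.0, 0.0, 0.0], [0.0, -1.0, -0.0], [0.0, 0.0, -1.0]]
ft_force: [-0.2, 1.6, 1.7]
width: 0.662
gripper_force: 15.0
```

{"fn": "send_rows", "kwargs": {"motion": [{"x":0,"y":0,"z":-0.02,"yaw":0},{"x":0,"y":0,"z":-0.06,"yaw":0},{"x":0,"y":0,"z":-0.12,"yaw":0},{"x":0.02,"y":-0.05,"z":-0.15,"yaw":0},{"x":0.04,"y":-0.12,"z":-0.15,"yaw":0},{"x":0.06,"y":-0.19,"z":-0.15,"yaw":0},{"x":0.072,"y":-0.25,"z":-0.15,"yaw":0},{"x":0.072,"y":-0.29,"z":-0.15,"yaw":0},{"x":0.072,"y":-0.308,"z":-0.13,"yaw":0},{"x":0.072,"y":-0.308,"z":-0.08,"yaw":0},{"x":0.072,"y":-0.308,"z":-0.05,"yaw":0},{"x":0.072,"y":-0.308,"z":-0.05,"yaw":0}]}}

```text
time_s: 12.6
position: [0.6316, -0.1286, 0.1245]
tool_rot: [[1.0, -0.001, -0.006], [-0.001, -1.0, 0.0], [-0.006, -0.0, -1.0]]
ft_force: [-0.6, 0.2, -1.8]
width: 0.665
gripper_force: 15.0
```

Run:
```python
from h import *
go((.634,-.127,.1033,0))
```

```text
row [ 0.004 -0.003  0.035 -0.002]
at [ 0.6316 -0.1286  0.1245] yaw -0.1 F [-0.6  0.2 -1.8] w 57.8 t 12.6
```

{"fn": "send_rows", "kwargs": {"motion": [{"x":0.002,"y":-0.002,"z":0.01,"yaw":0},{"x":0.002,"y":-0.002,"z":0.02,"yaw":0},{"x":0.002,"y":-0.002,"z":0.028,"yaw":0},{"x":0.002,"y":-0.002,"z":0.032,"yaw":0},{"x":0.002,"y":-0.002,"z":0.034,"yaw":0},{"x":0.002,"y":-0.002,"z":0.035,"yaw":0},{"x":0.002,"y":-0.002,"z":0.036,"yaw":0},{"x":0.002,"y":-0.002,"z":0.036,"yaw":0},{"x":0.002,"y":-0.002,"z":0.036,"yaw":0}]}}

```text
time_s: 13.5
position: [0.6354, -0.1261, 0.1066]
tool_rot: [[1.0, 0.0, 0.0], [0.0, -1.0, -0.0], [0.0, 0.0, -1.0]]
ft_force: [0.2, 0.5, -1.9]
width: 0.666
gripper_force: 15.0
```

{"fn": "send_rows", "kwargs": {"motion": [{"x":-0.002,"y":0,"z":0.002,"yaw":0},{"x":-0.002,"y":0,"z":0.004,"yaw":0},{"x":-0.002,"y":0,"z":0.005,"yaw":0},{"x":-0.002,"y":0,"z":0.006,"yaw":0},{"x":-0.002,"y":0,"z":0.007,"yaw":0},{"x":-0.002,"y":0,"z":0.007,"yaw":0}]}}

```text
time_s: 14.1
position: [0.6347, -0.1261, 0.1033]
tool_rot: [[1.0, 0.0, 0.001], [0.0, -1.0, -0.0], [0.001, 0.0, -1.0]]
ft_force: [-1.2, 0.8, 5.6]
width: 0.661
gripper_force: 15.0
```

Contact is felt, so I release and rise.

{"fn": "send_rows", "kwargs": {"motion": [{"x":0,"y":0,"z":-0.002,"yaw":0},{"x":0,"y":0,"z":-0.002,"yaw":0},{"x":0,"y":0,"z":-0.002,"yaw":0},{"x":0,"y":0,"z":-0.002,"yaw":0},{"x":0,"y":0,"z":-0.002,"yaw":0},{"x":0,"y":0,"z":-0.02,"yaw":0},{"x":0,"y":0,"z":-0.08,"yaw":0},{"x":0,"y":0,"z":-0.16,"yaw":0},{"x":0,"y":0,"z":-0.22,"yaw":0},{"x":0,"y":0,"z":-0.22,"yaw":0}], "hand": 0.8}}

```text
time_s: 15.1
position: [0.6368, -0.1263, 0.2417]
tool_rot: [[1.0, 0.0, 0.01], [0.0, -1.0, -0.002], [0.01, 0.002, -1.0]]
ft_force: [0.9, -0.2, -0.2]
width: 0.902
gripper_force: 0.0
```

Run:
```python
from h import *
P=pts(snapshot("side")); print(obj(P,(.632,-.122),.135,.045,.008))
print(np.round(sensors.read_state()["joint_positions"],2))
go((.45,.10,.25,-33),(.406,.305,.25,-33))
```

```text
[ 630.1 -120.4   56.5   60.1   19.4  133.4  165. ]
[ 0.36  0.34 -0.31  1.44  0.1   1.38 -1.52]
row [-0.309 -0.377 -0.022  1.152]
row [-0.382 -0.719 -0.022  1.152]
at [ 0.6357 -0.1262  0.2384] yaw 0.0 F [0.6 0.5 0.1] w 78.3 t 15.15
```

Joint 7 would run short at −33°, so I approach the square tin at +57°, which is equivalent for a square. That turn takes two calls.

{"fn": "send_rows", "kwargs": {"motion": [{"x":-0.04,"y":-0.04,"z":0,"yaw":-0.1},{"x":-0.09,"y":-0.1,"z":0,"yaw":-0.3},{"x":-0.14,"y":-0.16,"z":0,"yaw":-0.5},{"x":-0.19,"y":-0.22,"z":0,"yaw":-0.7},{"x":-0.24,"y":-0.28,"z":0,"yaw":-0.85},{"x":-0.28,"y":-0.34,"z":0,"yaw":-1},{"x":-0.309,"y":-0.4,"z":0,"yaw":-1},{"x":-0.32,"y":-0.47,"z":0,"yaw":-1},{"x":-0.34,"y":-0.54,"z":0,"yaw":-1},{"x":-0.35,"y":-0.6,"z":0,"yaw":-1},{"x":-0.35,"y":-0.6,"z":0,"yaw":-1},{"x":-0.35,"y":-0.6,"z":0,"yaw":-1}], "hand": 1}}

```text
time_s: 16.35
position: [0.4234, 0.234, 0.2337]
tool_rot: [[0.876, 0.481, -0.001], [0.481, -0.876, -0.0], [-0.001, -0.0, -1.0]]
ft_force: [-0.2, -1.0, -0.1]
width: 1.0
gripper_force: 0.0
```

Run:
```python
from h import *
print(np.round(sensors.read_state()["joint_positions"],2))
s=snapshot("wrist");P=pts(s);c=obj(P,(.406,.305),.09);print(c,obj(P,(.484,.403),.07,tol=.004))
go((c[0]/1e3,c[1]/1e3,.2,c[4]),(c[0]/1e3,c[1]/1e3,.061,c[4]))
```

```text
[ 0.09  0.03 -0.69  1.81  0.02  1.31 -1.67]
[ 406.3  305.3   55.6   55.7   56.9   89.1 3765. ] [ 485.2  402.8   49.4   54.5   28.5   69.4 3329. ]
row [ 0.032 -0.12   0.056 -0.986]
row [ 0.032 -0.12   0.288 -0.986]
at [0.4239 0.233  0.2337] yaw 28.7 F [ 1.  -0.5 -0.5] w 86.7 t 16.4
```

{"fn": "send_rows", "kwargs": {"motion": [{"x":0.01,"y":-0.04,"z":0.01,"yaw":-0.25},{"x":0.02,"y":-0.08,"z":0.03,"yaw":-0.5},{"x":0.032,"y":-0.12,"z":0.05,"yaw":-0.75},{"x":0.032,"y":-0.12,"z":0.056,"yaw":-0.986},{"x":0.032,"y":-0.12,"z":0.07,"yaw":-0.986},{"x":0.032,"y":-0.12,"z":0.13,"yaw":-0.986},{"x":0.032,"y":-0.12,"z":0.19,"yaw":-0.986},{"x":0.032,"y":-0.12,"z":0.25,"yaw":-0.986},{"x":0.032,"y":-0.12,"z":0.28,"yaw":-0.986},{"x":0.032,"y":-0.12,"z":0.288,"yaw":-0.986},{"x":0.032,"y":-0.12,"z":0.288,"yaw":-0.986},{"x":0.032,"y":-0.12,"z":0.288,"yaw":-0.986}]}}

```text
time_s: 17.6
position: [0.4073, 0.3061, 0.0625]
tool_rot: [[0.548, 0.837, 0.001], [0.837, -0.548, 0.001], [0.001, 0.001, -1.0]]
ft_force: [-0.9, 0.4, 0.1]
width: 0.998
gripper_force: 0.0
```

{"fn": "send_rows", "kwargs": {"motion": [{"x":0,"y":0,"z":0,"yaw":0},{"x":0,"y":0,"z":0,"yaw":0},{"x":0,"y":0,"z":0,"yaw":0},{"x":0,"y":0,"z":0,"yaw":0},{"x":0,"y":0,"z":0,"yaw":0},{"x":0,"y":0,"z":0,"yaw":0}], "hand": -1, "force": 15}}

```text
time_s: 18.2
position: [0.4064, 0.3063, 0.0616]
tool_rot: [[0.546, 0.838, 0.0], [0.838, -0.546, 0.0], [0.0, 0.0, -1.0]]
ft_force: [0.2, -0.6, 1.5]
width: 0.637
gripper_force: 15.0
```

Run:
```python
from h import *
go((.45,.2,.2,28),(.556,-.127,.2,0))
```

```text
row [-0.109  0.158 -0.231  1.009]
row [-0.469  0.603 -0.231  1.987]
at [0.4064 0.3063 0.0616] yaw 56.9 F [ 0.2 -0.6  1.5] w 55.4 t 18.2
```

{"fn": "send_rows", "kwargs": {"motion": [{"x":0,"y":0,"z":-0.02,"yaw":0},{"x":0,"y":0,"z":-0.08,"yaw":0},{"x":0,"y":0,"z":-0.15,"yaw":0},{"x":0,"y":0,"z":-0.22,"yaw":0.1},{"x":-0.04,"y":0.05,"z":-0.28,"yaw":0.25},{"x":-0.08,"y":0.11,"z":-0.29,"yaw":0.5},{"x":-0.12,"y":0.17,"z":-0.29,"yaw":0.75},{"x":-0.17,"y":0.23,"z":-0.29,"yaw":1},{"x":-0.21,"y":0.29,"z":-0.29,"yaw":1},{"x":-0.25,"y":0.34,"z":-0.29,"yaw":1},{"x":-0.289,"y":0.38,"z":-0.29,"yaw":1},{"x":-0.289,"y":0.38,"z":-0.29,"yaw":1}]}}

```text
time_s: 19.4
position: [0.5033, 0.0311, 0.2358]
tool_rot: [[0.884, 0.467, -0.0], [0.467, -0.884, -0.001], [-0.001, 0.001, -1.0]]
ft_force: [-0.2, 0.6, -1.4]
width: 0.634
gripper_force: 15.0
```

Run:
```python
from h import *
go((.556,-.127,.2,0.3),(.556,-.127,.085,0.3))
```

```text
row [-0.045  0.274  0.06   0.962]
row [-0.045  0.274  0.252  0.962]
at [0.5033 0.0311 0.2358] yaw 27.9 F [-0.2  0.6 -1.4] w 55.2 t 19.4
```

{"fn": "send_rows", "kwargs": {"motion": [{"x":-0.01,"y":0.05,"z":0,"yaw":0.2},{"x":-0.02,"y":0.11,"z":0,"yaw":0.4},{"x":-0.03,"y":0.18,"z":0,"yaw":0.65},{"x":-0.04,"y":0.24,"z":0,"yaw":0.85},{"x":-0.045,"y":0.274,"z":0.02,"yaw":0.962},{"x":-0.045,"y":0.274,"z":0.06,"yaw":0.962},{"x":-0.045,"y":0.274,"z":0.12,"yaw":0.962},{"x":-0.045,"y":0.274,"z":0.18,"yaw":0.962},{"x":-0.045,"y":0.274,"z":0.22,"yaw":0.962},{"x":-0.045,"y":0.274,"z":0.25,"yaw":0.962},{"x":-0.045,"y":0.274,"z":0.252,"yaw":0.962},{"x":-0.045,"y":0.274,"z":0.252,"yaw":0.962}]}}

```text
time_s: 20.6
position: [0.5566, -0.1202, 0.0844]
tool_rot: [[1.0, 0.013, -0.001], [0.013, -1.0, 0.001], [-0.001, -0.001, -1.0]]
ft_force: [0.7, -0.4, -1.2]
width: 0.633
gripper_force: 15.0
```

Run:
```python
from h import *
go((.556,-.127,.0666,0.3))
```

```text
row [-0.001  0.011  0.03   0.017]
at [ 0.5566 -0.1202  0.0844] yaw 0.8 F [ 0.7 -0.4 -1.2] w 55.1 t 20.6
```

{"fn": "send_rows", "kwargs": {"motion": [{"x":-0.001,"y":0.006,"z":0,"yaw":0.017},{"x":-0.001,"y":0.011,"z":0.008,"yaw":0.017},{"x":-0.001,"y":0.011,"z":0.016,"yaw":0.017},{"x":-0.001,"y":0.011,"z":0.022,"yaw":0.017},{"x":-0.001,"y":0.011,"z":0.026,"yaw":0.017},{"x":-0.001,"y":0.011,"z":0.028,"yaw":0.017},{"x":-0.001,"y":0.011,"z":0.029,"yaw":0.017},{"x":-0.001,"y":0.011,"z":0.03,"yaw":0.017},{"x":-0.001,"y":0.011,"z":0.031,"yaw":0.017},{"x":-0.001,"y":0.011,"z":0.031,"yaw":0.017}]}}

```text
time_s: 21.6
position: [0.5566, -0.1276, 0.0666]
tool_rot: [[1.0, 0.004, 0.001], [0.004, -1.0, -0.0], [0.001, 0.0, -1.0]]
ft_force: [-3.0, 0.8, 6.9]
width: 0.634
gripper_force: 15.0
```

{"fn": "send_rows", "kwargs": {"motion": [{"x":0,"y":0,"z":-0.002,"yaw":0},{"x":0,"y":0,"z":-0.002,"yaw":0},{"x":0,"y":0,"z":-0.002,"yaw":0},{"x":0,"y":0,"z":-0.002,"yaw":0},{"x":0,"y":0,"z":-0.002,"yaw":0},{"x":0,"y":0,"z":-0.02,"yaw":0},{"x":0,"y":0,"z":-0.08,"yaw":0},{"x":0,"y":0,"z":-0.16,"yaw":0},{"x":0,"y":0,"z":-0.24,"yaw":0},{"x":0,"y":0,"z":-0.29,"yaw":0},{"x":0,"y":0,"z":-0.3,"yaw":0}], "hand": 0.75}}

```text
time_s: 22.7
position: [0.5581, -0.1279, 0.2512]
tool_rot: [[1.0, 0.004, 0.007], [0.004, -1.0, -0.002], [0.007, 0.002, -1.0]]
ft_force: [0.4, -0.3, -0.4]
width: 0.875
gripper_force: 0.0
```

Run:
```python
from h import *
s=snapshot("side");P=pts(s); print(obj(P,(.556,-.122),.095,.05,.006))
go((.4852,.4028,.245,20))
cv2.imwrite("pics/s2.png",cv2.resize(s["image"][130:280,240:400],None,fx=4,fy=4)[:,:,::-1])
```

```text
[ 565.  -123.8   63.8   79.7   89.8   93.8  191. ]
row [-0.117 -0.885  0.006 -0.691]
at [ 0.5576 -0.1279  0.2497] yaw 0.2 F [ 0.5 -0.4  0.1] w 76.1 t 22.75
```

View pics/s2.png

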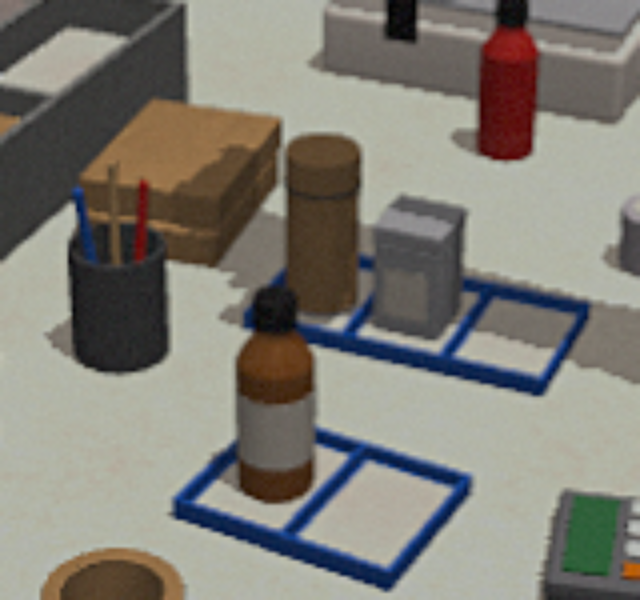

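The crop shows the bottle (275,430), tube (320,230) and square tin (418,270) standing upright and square in their compartments. Next is the jar.

{"fn": "send_rows", "kwargs": {"motion": [{"x":-0.01,"y":-0.07,"z":0,"yaw":-0.1},{"x":-0.02,"y":-0.15,"z":0,"yaw":-0.2},{"x":-0.03,"y":-0.23,"z":0,"yaw":-0.3},{"x":-0.04,"y":-0.31,"z":0,"yaw":-0.4},{"x":-0.05,"y":-0.39,"z":0,"yaw":-0.5},{"x":-0.06,"y":-0.47,"z":0,"yaw":-0.6},{"x":-0.07,"y":-0.55,"z":0,"yaw":-0.691},{"x":-0.08,"y":-0.63,"z":0,"yaw":-0.691},{"x":-0.09,"y":-0.71,"z":0,"yaw":-0.691},{"x":-0.1,"y":-0.79,"z":0,"yaw":-0.691},{"x":-0.117,"y":-0.86,"z":0,"yaw":-0.691},{"x":-0.117,"y":-0.885,"z":0,"yaw":-0.691}], "hand": 1}}

```text
time_s: 23.95
position: [0.4801, 0.4077, 0.2444]
tool_rot: [[0.937, 0.348, -0.003], [0.348, -0.937, 0.001], [-0.003, -0.002, -1.0]]
ft_force: [-0.3, 0.9, 0.3]
width: 1.001
gripper_force: 0.0
```

Run:
```python
from h import *
go((.4852,.4028,.1,20),(.4852,.4028,.015,20))
```

```text
row [0.006 0.011 0.241 0.014]
row [0.006 0.011 0.382 0.014]
at [0.4801 0.4077 0.2444] yaw 20.4 F [-0.3  0.9  0.3] w 87.1 t 23.95
```

{"fn": "send_rows", "kwargs": {"motion": [{"x":0.003,"y":0.005,"z":0.03,"yaw":0},{"x":0.006,"y":0.01,"z":0.1,"yaw":0},{"x":0.006,"y":0.01,"z":0.17,"yaw":0},{"x":0.006,"y":0.01,"z":0.22,"yaw":0},{"x":0.006,"y":0.01,"z":0.24,"yaw":0},{"x":0.006,"y":0.01,"z":0.24,"yaw":0},{"x":0.006,"y":0.01,"z":0.24,"yaw":0}]}}

```text
time_s: 24.65
position: [0.49, 0.399, 0.103]
tool_rot: [[0.94, 0.342, 0.001], [0.342, -0.94, 0.001], [0.001, -0.001, -1.0]]
ft_force: [0.6, 0.1, 0.1]
width: 0.997
gripper_force: 0.0
```

Run:
```python
from h import *
go((.4852,.4028,.015,20))
```

```text
row [-0.005 -0.009  0.147  0.   ]
at [0.49  0.399 0.103] yaw 20.0 F [0.6 0.1 0.1] w 86.8 t 24.65
```

{"fn": "send_rows", "kwargs": {"motion": [{"x":-0.005,"y":-0.009,"z":0.02,"yaw":0},{"x":-0.006,"y":-0.008,"z":0.06,"yaw":0},{"x":-0.006,"y":-0.008,"z":0.1,"yaw":0},{"x":-0.006,"y":-0.008,"z":0.13,"yaw":0},{"x":-0.006,"y":-0.008,"z":0.145,"yaw":0},{"x":-0.006,"y":-0.008,"z":0.147,"yaw":0},{"x":-0.006,"y":-0.008,"z":0.147,"yaw":0}]}}

```text
time_s: 25.35
position: [0.4847, 0.4023, 0.0141]
tool_rot: [[0.94, 0.342, 0.001], [0.342, -0.94, 0.001], [0.001, -0.0, -1.0]]
ft_force: [-0.5, -0.1, -0.6]
width: 0.999
gripper_force: 0.0
```

{"fn": "send_rows", "kwargs": {"motion": [{"x":0,"y":0,"z":0,"yaw":0},{"x":0,"y":0,"z":0,"yaw":0},{"x":0,"y":0,"z":0,"yaw":0},{"x":0,"y":0,"z":0,"yaw":0},{"x":0,"y":0,"z":0,"yaw":0},{"x":0,"y":0,"z":0,"yaw":0}], "hand": -1, "force": 20}}

```text
time_s: 25.95
position: [0.4845, 0.4021, 0.0138]
tool_rot: [[0.94, 0.342, 0.0], [0.342, -0.94, 0.0], [0.0, -0.0, -1.0]]
ft_force: [-0.5, -0.6, 2.4]
width: 0.663
gripper_force: 20.0
```

Run:
```python
from h import *
go((.4904,.1175,.12,-5.6))
```

```text
row [-0.153  0.449 -0.177  0.894]
at [0.4845 0.4021 0.0138] yaw 20.0 F [-0.5 -0.6  2.4] w 57.7 t 25.95
```

{"fn": "send_rows", "kwargs": {"motion": [{"x":0,"y":0,"z":-0.02,"yaw":0},{"x":0,"y":0,"z":-0.08,"yaw":0},{"x":0,"y":0,"z":-0.15,"yaw":0},{"x":-0.02,"y":0.04,"z":-0.22,"yaw":0.1},{"x":-0.04,"y":0.11,"z":-0.23,"yaw":0.25},{"x":-0.06,"y":0.18,"z":-0.23,"yaw":0.4},{"x":-0.09,"y":0.26,"z":-0.23,"yaw":0.6},{"x":-0.11,"y":0.33,"z":-0.23,"yaw":0.75},{"x":-0.13,"y":0.4,"z":-0.23,"yaw":0.894},{"x":-0.153,"y":0.44,"z":-0.23,"yaw":0.894},{"x":-0.153,"y":0.449,"z":-0.23,"yaw":0.894},{"x":-0.153,"y":0.449,"z":-0.23,"yaw":0.894}]}}

```text
time_s: 27.15
position: [0.4905, 0.1164, 0.152]
tool_rot: [[0.995, -0.099, 0.001], [-0.099, -0.995, -0.0], [0.001, 0.0, -1.0]]
ft_force: [-0.2, -0.1, -2.4]
width: 0.655
gripper_force: 20.0
```

Run:
```python
from h import *
go((.4904,.1175,.035,-5.6))
```

```text
row [-0.    -0.002  0.195 -0.003]
at [0.4905 0.1164 0.152 ] yaw -5.7 F [-0.2 -0.1 -2.4] w 57.0 t 27.15
```

{"fn": "send_rows", "kwargs": {"motion": [{"x":0,"y":-0.001,"z":0.04,"yaw":0},{"x":0,"y":-0.001,"z":0.09,"yaw":0},{"x":0,"y":-0.001,"z":0.14,"yaw":0},{"x":0,"y":-0.001,"z":0.18,"yaw":0},{"x":0,"y":-0.001,"z":0.195,"yaw":0},{"x":0,"y":-0.001,"z":0.205,"yaw":0},{"x":0,"y":-0.001,"z":0.212,"yaw":0},{"x":0,"y":-0.001,"z":0.216,"yaw":0},{"x":0,"y":-0.001,"z":0.218,"yaw":0},{"x":0,"y":-0.001,"z":0.218,"yaw":0},{"x":0,"y":-0.001,"z":0.218,"yaw":0}]}}

```text
time_s: 28.25
position: [0.4907, 0.1178, 0.0211]
tool_rot: [[0.995, -0.098, 0.001], [-0.098, -0.995, 0.0], [0.001, -0.0, -1.0]]
ft_force: [0.3, -0.7, -1.9]
width: 0.661
gripper_force: 20.0
```

{"fn": "send_rows", "kwargs": {"motion": [{"x":0,"y":0,"z":0.002,"yaw":0},{"x":0,"y":0,"z":0.003,"yaw":0},{"x":0,"y":0,"z":0.004,"yaw":0},{"x":0,"y":0,"z":0.005,"yaw":0},{"x":0,"y":0,"z":0.005,"yaw":0},{"x":0,"y":0,"z":0.005,"yaw":0}]}}

```text
time_s: 28.85
position: [0.4905, 0.1178, 0.0186]
tool_rot: [[0.995, -0.098, 0.0], [-0.098, -0.995, -0.001], [0.0, 0.001, -1.0]]
ft_force: [-5.7, -2.8, 13.1]
width: 0.66
gripper_force: 20.0
```

{"fn": "send_rows", "kwargs": {"motion": [{"x":0,"y":0,"z":-0.002,"yaw":0},{"x":0,"y":0,"z":-0.003,"yaw":0},{"x":0,"y":0,"z":-0.003,"yaw":0},{"x":0,"y":0,"z":-0.003,"yaw":0},{"x":0,"y":0,"z":-0.003,"yaw":0},{"x":0,"y":0,"z":-0.02,"yaw":0},{"x":0,"y":0,"z":-0.08,"yaw":0},{"x":0,"y":0,"z":-0.16,"yaw":0},{"x":0,"y":0,"z":-0.24,"yaw":0},{"x":0,"y":0,"z":-0.3,"yaw":0},{"x":0,"y":0,"z":-0.32,"yaw":0},{"x":0,"y":0,"z":-0.32,"yaw":0}], "hand": 0.65}}

```text
time_s: 30.05
position: [0.4914, 0.1182, 0.212]
tool_rot: [[0.995, -0.098, 0.004], [-0.098, -0.995, 0.0], [0.004, -0.001, -1.0]]
ft_force: [0.0, 0.2, -0.4]
width: 0.822
gripper_force: 0.0
```

Run:
```python
from h import *
P=pts(snapshot("side")); print("jar side",obj(P,(.489,.121),.075,.04,.006))
go((.4163,-.2942,.21,10),(.4163,-.2942,.021,10))
```

```text
jar side [490.2 120.5  53.6  51.7  24.3  73.7 222. ]
row [-0.056  0.696 -0.    -0.545]
row [-0.056  0.696  0.315 -0.545]
at [0.4905 0.1179 0.21  ] yaw -5.6 F [ 0.4 -0.3 -0.7] w 71.8 t 30.1
```

{"fn": "send_rows", "kwargs": {"motion": [{"x":-0.006,"y":0.06,"z":0,"yaw":-0.1},{"x":-0.012,"y":0.14,"z":0,"yaw":-0.2},{"x":-0.018,"y":0.22,"z":0,"yaw":-0.3},{"x":-0.024,"y":0.3,"z":0,"yaw":-0.4},{"x":-0.03,"y":0.38,"z":0,"yaw":-0.5},{"x":-0.036,"y":0.46,"z":0,"yaw":-0.545},{"x":-0.042,"y":0.54,"z":0,"yaw":-0.545},{"x":-0.05,"y":0.61,"z":0,"yaw":-0.545},{"x":-0.056,"y":0.67,"z":0,"yaw":-0.545},{"x":-0.056,"y":0.696,"z":0,"yaw":-0.545},{"x":-0.056,"y":0.696,"z":0,"yaw":-0.545},{"x":-0.056,"y":0.696,"z":0,"yaw":-0.545}], "hand": 1}}

```text
time_s: 31.3
position: [0.4162, -0.293, 0.2083]
tool_rot: [[0.985, 0.175, -0.002], [0.175, -0.985, 0.002], [-0.001, -0.002, -1.0]]
ft_force: [-0.1, 0.7, 0.4]
width: 0.999
gripper_force: 0.0
```

Run:
```python
from h import *
go((.4163,-.2942,.019,10))
```

```text
row [0.    0.003 0.316 0.002]
at [ 0.4162 -0.293   0.2083] yaw 10.1 F [-0.1  0.7  0.4] w 86.9 t 31.3
```

{"fn": "send_rows", "kwargs": {"motion": [{"x":0,"y":0.003,"z":0.06,"yaw":0},{"x":0,"y":0.003,"z":0.13,"yaw":0},{"x":0,"y":0.003,"z":0.2,"yaw":0},{"x":0,"y":0.003,"z":0.26,"yaw":0},{"x":0,"y":0.003,"z":0.3,"yaw":0},{"x":0,"y":0.003,"z":0.314,"yaw":0},{"x":0,"y":0.003,"z":0.316,"yaw":0},{"x":0,"y":0.003,"z":0.316,"yaw":0}]}}

```text
time_s: 32.1
position: [0.4175, -0.2959, 0.021]
tool_rot: [[0.985, 0.175, 0.001], [0.175, -0.985, -0.0], [0.001, 0.001, -1.0]]
ft_force: [0.7, -0.1, 0.4]
width: 1.002
gripper_force: 0.0
```

{"fn": "send_rows", "kwargs": {"motion": [{"x":0,"y":0,"z":0,"yaw":0},{"x":0,"y":0,"z":0,"yaw":0},{"x":0,"y":0,"z":0,"yaw":0},{"x":0,"y":0,"z":0,"yaw":0},{"x":0,"y":0,"z":0,"yaw":0},{"x":0,"y":0,"z":0,"yaw":0}], "hand": -1, "force": 12}}

```text
time_s: 32.7
position: [0.4166, -0.2963, 0.0203]
tool_rot: [[0.985, 0.174, 0.0], [0.174, -0.985, -0.0], [0.0, 0.0, -1.0]]
ft_force: [-0.9, 1.6, 3.4]
width: 0.66
gripper_force: 12.0
```

Run:
```python
from h import *
go((.477,-.127,.12,0.3))
```

```text
row [ 0.148 -0.26  -0.166  0.339]
at [ 0.4166 -0.2963  0.0203] yaw 10.0 F [-0.9  1.6  3.4] w 57.5 t 32.7
```

{"fn": "send_rows", "kwargs": {"motion": [{"x":0,"y":0,"z":-0.02,"yaw":0},{"x":0,"y":0,"z":-0.08,"yaw":0},{"x":0,"y":0,"z":-0.15,"yaw":0},{"x":0.03,"y":-0.04,"z":-0.18,"yaw":0.1},{"x":0.06,"y":-0.1,"z":-0.18,"yaw":0.2},{"x":0.09,"y":-0.16,"z":-0.18,"yaw":0.339},{"x":0.12,"y":-0.22,"z":-0.18,"yaw":0.339},{"x":0.148,"y":-0.26,"z":-0.18,"yaw":0.339},{"x":0.148,"y":-0.26,"z":-0.15,"yaw":0.339},{"x":0.148,"y":-0.26,"z":-0.1,"yaw":0.339},{"x":0.148,"y":-0.26,"z":-0.05,"yaw":0.339},{"x":0.148,"y":-0.26,"z":-0.04,"yaw":0.339}]}}

```text
time_s: 33.9
position: [0.4747, -0.1267, 0.0418]
tool_rot: [[1.0, 0.005, -0.005], [0.005, -1.0, 0.001], [-0.005, -0.001, -1.0]]
ft_force: [-0.0, -0.5, 0.2]
width: 0.662
gripper_force: 12.0
```

Run:
```python
from h import *
go((.477,-.127,.0253,0.3))
```

```text
row [0.004 0.001 0.027 0.   ]
at [ 0.4747 -0.1267  0.0418] yaw 0.3 F [-0.  -0.5  0.2] w 57.6 t 33.9
```

{"fn": "send_rows", "kwargs": {"motion": [{"x":0.002,"y":0,"z":0.01,"yaw":0},{"x":0.002,"y":0,"z":0.018,"yaw":0},{"x":0.002,"y":0,"z":0.022,"yaw":0},{"x":0.002,"y":0,"z":0.025,"yaw":0},{"x":0.002,"y":0,"z":0.027,"yaw":0},{"x":0.002,"y":0,"z":0.028,"yaw":0},{"x":0.002,"y":0,"z":0.029,"yaw":0},{"x":0.002,"y":0,"z":0.029,"yaw":0},{"x":0.002,"y":0,"z":0.029,"yaw":0}]}}

```text
time_s: 34.8
position: [0.4781, -0.1271, 0.0267]
tool_rot: [[1.0, 0.005, 0.0], [0.005, -1.0, 0.0], [0.0, -0.0, -1.0]]
ft_force: [0.2, -0.3, -2.3]
width: 0.657
gripper_force: 12.0
```

{"fn": "send_rows", "kwargs": {"motion": [{"x":-0.001,"y":0,"z":0.001,"yaw":0},{"x":-0.001,"y":0,"z":0.002,"yaw":0},{"x":-0.001,"y":0,"z":0.003,"yaw":0},{"x":-0.001,"y":0,"z":0.004,"yaw":0},{"x":-0.001,"y":0,"z":0.004,"yaw":0}]}}

```text
time_s: 35.3
position: [0.4775, -0.1272, 0.0251]
tool_rot: [[1.0, 0.005, -0.0], [0.005, -1.0, -0.0], [-0.0, 0.0, -1.0]]
ft_force: [-4.6, 1.2, 12.4]
width: 0.658
gripper_force: 12.0
```

{"fn": "send_rows", "kwargs": {"motion": [{"x":0,"y":0,"z":-0.002,"yaw":0},{"x":0,"y":0,"z":-0.003,"yaw":0},{"x":0,"y":0,"z":-0.003,"yaw":0},{"x":0,"y":0,"z":-0.003,"yaw":0},{"x":0,"y":0,"z":-0.003,"yaw":0},{"x":0,"y":0,"z":-0.02,"yaw":0},{"x":0,"y":0,"z":-0.08,"yaw":0},{"x":0,"y":0,"z":-0.16,"yaw":0},{"x":0,"y":0,"z":-0.24,"yaw":0},{"x":0,"y":0,"z":-0.32,"yaw":0},{"x":0,"y":0,"z":-0.4,"yaw":0},{"x":0,"y":0,"z":-0.45,"yaw":0}], "hand": 0.65}}

```text
time_s: 36.5
position: [0.478, -0.1271, 0.2991]
tool_rot: [[1.0, 0.005, 0.005], [0.006, -1.0, -0.001], [0.005, 0.001, -1.0]]
ft_force: [1.1, 0.6, -0.7]
width: 0.825
gripper_force: 0.0
```

{"fn": "send_rows", "kwargs": {"motion": [{"x":-0.03,"y":-0.06,"z":0,"yaw":0},{"x":-0.06,"y":-0.12,"z":0,"yaw":0},{"x":-0.06,"y":-0.16,"z":0,"yaw":0},{"x":-0.06,"y":-0.2,"z":0,"yaw":0},{"x":-0.06,"y":-0.2,"z":0,"yaw":0},{"x":-0.06,"y":-0.2,"z":0,"yaw":0},{"x":-0.06,"y":-0.2,"z":0,"yaw":0}]}}

```text
time_s: 37.2
position: [0.4407, -0.0083, 0.2945]
tool_rot: [[1.0, 0.004, 0.0], [0.004, -1.0, -0.0], [0.0, 0.0, -1.0]]
ft_force: [-0.1, 0.2, -0.3]
width: 0.827
gripper_force: 0.0
```

Run:
```python
from h import *
s=snapshot("wrist"); save(s,"w9.png"); P=pts(s); go((0.5,0,.3,0))
for n,c,h,g in(("tube",(.633,-.126),.135,(633,-126)),("caddy",(.5555,-.1265),.095,(555,-126)),("tin",(.477,-.1265),.055,(477,-126)),("bottle",(.566,.11),.15,(568,110)),("jar",(.49,.1175),.075,(490,118)),("tape",(.583,.3026),.048,(583,303))): print(n,obj(P,c,h,tol=.004),g)
```

```text
row [ 0.099 -0.013 -0.009  0.008]
at [ 0.4408 -0.0083  0.2944] yaw 0.2 F [ 0.1 -0.2  0.1] w 71.9 t 37.25
tube [ 0.  0.  0.  0.  0. nan  0.] (633, -126)
caddy [ 5.554e+02 -1.264e+02  5.490e+01  5.550e+01  1.000e-01  9.400e+01
  3.394e+03] (555, -126)
tin [ 476.6 -126.5   56.5   56.4    5.7   54.4 1964. ] (477, -126)
bottle [ 565.6  109.9   28.    28.5   18.6  149.2 1061. ] (568, 110)
jar [ 494.   117.3   53.7   53.7   83.5   74.3 2029. ] (490, 118)
tape [ 581.4  297.8   73.    81.6   78.2   47.4 2186. ] (583, 303)
  return _methods._mean(a, axis=axis, dtype=dtype,
  ret = ret.dtype.type(ret / rcount)
```

View pics/w9.png

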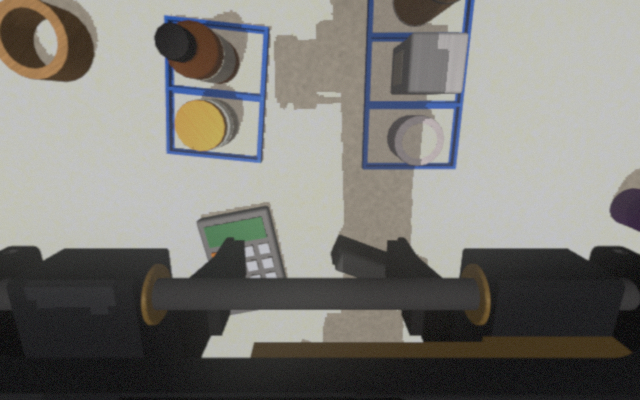

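All five stand in their compartments: bottle (190,48), jar (203,125), tube (430,5), square tin (430,63), low tin (418,140). The jar reads about 4 mm toward the back, so I check that against a fresh rim fit from here before deciding.

Run:
```python
from h import *
from scipy.optimize import least_squares
s=snapshot("wrist"); X=pts(s);I=s["image"].astype(int)
b=(I[...,2]-I[...,0]>40)&(abs(X[...,2]-.0155)<.004)&(X[...,0]>.35)&(X[...,0]<.75)&(abs(X[...,1])<.25)
for n,d,m,i in(("tray2",[-78,0,78],X[...,1]>.02,-6),("tray3",[-117,-39,39,117],X[...,1]<-.02,0)):
    t=X[b&m][:,:2]*1000
    def r(p):
        a=np.radians(p[2]);q=t-p[:2];x=q@[np.cos(a),np.sin(a)];y=q@[-np.sin(a),np.cos(a)]
        return np.minimum(np.min([abs(x-e) for e in d],0),abs(abs(y)-58))
    p=least_squares(r,[528 if i else 555,114 if i else -126,i],loss="soft_l1",f_scale=2).x
    a=np.radians(p[2]);print(n,np.round(p,1),len(t),np.sqrt(np.mean(r(p)**2)),[np.round([p[0]+e*np.cos(a),p[1]+e*np.sin(a)],1).tolist() for e in((39,-39) if i else(78,0,-78))])
go((.494,.1173,.13,-5.6))
```

```text
tray2 [529.1 114.9  -5.6] 1877 1.2589489835442358 [[567.9, 111.1], [490.3, 118.7]]
tray3 [ 5.556e+02 -1.280e+02  4.000e-01] 1910 1.2490129850126892 [[633.6, -127.5], [555.6, -128.0], [477.6, -128.5]]
row [ 0.089 -0.209  0.274  0.203]
at [ 0.4408 -0.0083  0.2943] yaw 0.2 F [ 0.3 -0.6  0.1] w 71.8 t 37.3
```

Everything is within 4 mm of its compartment's centre, clear of rims and dividers and upright. The robot is clear of everything, so I hand in.

```bash
python3 -c "
from rig import job
print(job.job_done())"
```

```text
the job is handed in; nothing more can be done
None
```

Both gift sets are made up and handed in at about 37 s: bottle then jar in tray2, and tube, square tin, low tin in tray3, all upright, with the bottle, jar, square tin and low tin measured within about 4 mm of their compartment centres (the jar is furthest off, 4 mm toward the back) and the tube, out of the last view, about 2 mm off by the side camera.

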